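# Open the press-and-turn cap of the square disinfectant bottle

## Task

Open the tool disinfectant on the grafting bench: it is the square-bodied one of the three bottles. Its cap is child-resistant, so take hold of it, press it firmly down and, while pressing, turn it anticlockwise (seen from above) as far as it goes, about 80 degrees, then let go. Do not touch the other two bottles.

Things in the scene. Friction and masses are not known exactly. Their poses are not given: they have to be found in the camera images.
- cap_center (a point): Middle (on the axis, half-way up) of the grey ribbed round cap, 46 mm across, 34 mm tall, top 194 mm above the bench, of the white square-bodied bottle (66 x 66 mm), fixed upright in a wooden cup. Sprung: sinks from 3 N; 3 to 5 mm down (5.5 N) its lugs meet the collar's teeth; 10 to 20 N drives surely. Unpressed it only spins round freely. Springs up when let go. Frame turns with the cap, z up.
- collar (a joint): Angle (rad) of the collar inside that cap: 0 locked, growing anticlockwise seen from above to 1.2, the open stop, where the pressed cap just clicks over its teeth. The cap may turn up to 0.35 before the teeth catch. Starts at 0 to 0.15; stays where left; needs 0.03 N m. Shows as a black ring 7 to 11 mm under the cap's lower edge, with a tab 9 mm wide reaching 36 mm from the axis.
- tall_bottle: Another bottle, to be left alone: tall round white body 68 mm across, same kind of cap, 239 mm tall in all, fixed in a wooden cup 96 mm across. Origin at the centre of its underside, on the bench; z up.
- cone_bottle: Another bottle, to be left alone: short white cone-shouldered body 84 mm across, same kind of cap, 149 mm tall in all, fixed in a wooden cup 96 mm across. Origin at the centre of its underside, on the bench; z up.
There are look-alikes about, which are no part of the job. Leave any red look-alike of the part that bears cap_center alone.

How it is judged:
By the outcome, as a careful person would: the job done as asked, in the order asked, and still so for the second after the job is handed in, with the robot touching nothing.
It also fails if it takes over 40 s, if anything falls off the work surface, if the arm or the gripper's body presses on something with over 40 N, if the wrist force passes 120 N, or if a joint passes its speed limit or range.

## Robot

A 6-joint arm with a two-finger parallel gripper is mounted at the origin on the work surface. World frame = base frame: x ahead of the robot, y to its left, z up, the work surface at z = 0. Lengths are in m, angles in rad, forces in N, time in s.
With the tool pointing down it reaches from about 0.35 to 0.775 m from the base axis. Payload 5.5 kg.
Tool frame: the origin (TCP) lies on the centre line of the jaws, within the pads' length; the fingertips stand bot.tip_extent ahead of it and the grasp point (between the pads) is the TCP (bot.tip_extent is the distance from the TCP to the fingertips, in m); z points along the fingers, y is the direction in which the jaws open and shut (so a half turn about z gives the same grasp; the last joint's range is limited). The gripper opens to 85 mm and grips with 20 to 120 N. Pads are 22 mm wide; open, the fingers measure 114 mm over their backs; the gripper's body (76 mm by 85 mm) begins 54 mm behind the grasp point. The pads swing forward as they close: fully open they stand 13 mm farther back than shut.
Start: joints at [1.044, 0.313, 0.046, 1.304, 0, 1.431], TCP at [0.217, 0.533, 0.25] pointing down, gripper open.
Joint ranges: [-2.76, 2.76], [-0.86, 1.69], [-1.03, 1.26], [-2.2, 2.34], [-1.47, 1.5], [-3.14, 3.14]. Speed limits (rad/s): [2.57, 2.57, 3.14, 3.14, 3.14, 3.14].

## Interface

Orientations are given as a 3x3 rotation matrix whose columns are the frame's x, y, z axes.
In Python, from station import bot gives the robot as it stands.
- The arm moves only by the tool apply_moves, never from a script. Its argument "motion" is a list that holds one entry, the list of rows, each a list of 7 numbers: the shift along the tool's x, y, z in cm, then the turn, a rotation vector about the tool's x, y, z in degrees, then the closure, from -1 (fully open) to 1 (shut). In form: [[[x, y, z, ax, ay, az, hand], ...]]. A call has 1 to 12 rows; each row shifts and turns the commanded pose from where the row before left it, along the tool's axes as they then stand; what a row does not reach is not made up. A row lasts 1/8 s, in which the tool goes at most 62.5 mm and 10.7 degrees, less where a joint would pass 70% of its speed; a pose out of reach is approached as far as the arm can. A call is refused whole if a number of a shift passes 6.25 or a number of a turn 10.7, either way. A call with a gripper value outside its range is refused whole. The fingers move at their own pace and stop on an object; "squeeze" is the grip in N (left out, the last holds). Time passes only in rows, so rows that do not move let the fingers close. It gives the time, the measured TCP pose, the force and the opening at its end, in the units of the state.
- bot.state(): the state, without advancing time (a new reading comes with each control period).
- bot.snapshot(name): name is "scene" or "side" or "wrist"; returns the picture (480x640x3 uint8, red, green, blue); there is no depth.
- bot.get_calibration(name): a dict with "mtx" (3x3 intrinsics, pixels), "R" (3x3) and "t" (3): a world point X has camera coordinates R X + t; the wrist camera has in their place "T_tool_cam" (4x4, takes a point from camera to tool coordinates, whose origin is the TCP and whose axes are the flange's). Camera axes: x right, y down, z forward; pixel columns grow to the right and rows downward; lengths in m; the calibration is good to about 2 mm. The wrist camera is an equidistant fisheye: a pixel r from the principal point sees the ray r / f radians off the axis. A picture is of the moment at which its call begins: read the wrist's pose just before it. get_calibration takes no time and is no camera call.
- bot.hand_in(): hands the job in, once; it reports no verdict.
The state is a dict: "t": time; "q": joint angles; "dq": joint speeds; "tau": joint torques, N m; "tcp_pos": TCP position; "orientation": TCP orientation; "contact_force": force on the tool from outside, world axes, zero at the start; "ft_torque": the same for the moment, N m; "gripper_width": finger opening in m.
Only numpy, scipy, OpenCV 4.12 (cv2) and the standard library are available. Lean on these libraries where they do the work, as an engineer would, in place of code of your own. Each camera call takes 0.05 s, during which the arm holds its last target. There are 200 camera calls.

## Working session

There is one attempt and no reset: what is moved stays moved. The work goes in short steps, Python scripts to look and compute and a tool call to move; the robot and the scene stay as the last step left them, time stands still between calls to the robot, and variables do not carry over. Pictures are saved under pics/ and viewed, about 8 in all and at most 12, crops included, and the job is handed in when it is done.

Besides the shell and the picture viewer there is one more tool, called after "Emit:" as a command line: name --argument value ..., lists and objects as JSON in quotes. apply_moves: Moves the arm, as the interface text tells. Its arguments: {"type":"object","properties":{"motion":{"type":"array"},"squeeze":{"type":"number"}},"required":["motion"]}

```bash
mkdir -p pics; python3 - <<'E'
from station import bot
import cv2,json
s=bot.state();print(s, bot.tip_extent)
for n in("scene","side"):
    cv2.imwrite(f"pics/{n}0.png",bot.snapshot(n)[:,:,::-1]); print(n,bot.get_calibration(n))
print(bot.get_calibration("wrist"))
E
```

```text
{'t': 0.0, 'q': array([ 1.04437249e+00,  3.14022271e-01,  4.49534997e-02,  1.30358505e+00,
       -3.50017077e-06,  1.43118639e+00]), 'dq': array([-0.00027602, -0.00081428, -0.00047729,  0.00021695, -0.00081629,
        0.00039165]), 'tau': array([-1.16533515e-04, -4.80630505e+01,  2.98531044e+01,  1.96498632e-02,
       -9.46689920e-05,  1.39788699e-05]), 'tcp_pos': array([0.21668323, 0.53208929, 0.24938597]), 'orientation': array([[-9.26115565e-01,  3.77238776e-01, -9.30262700e-04],
       [ 3.77239837e-01,  9.26114205e-01, -1.60776751e-03],
       [ 2.55017254e-04, -1.83991067e-03, -9.99998275e-01]]), 'contact_force': array([-0.22360069, -0.41617194, -0.22596023]), 'ft_torque': array([0.03378599, 0.01918799, 0.05978613]), 'gripper_width': 0.08511780223601481} 0.019
scene {'mtx': array([[490.08885944,   0.        , 324.34343851],
       [  0.        , 490.08885944, 248.51434454],
       [  0.        ,   0.        ,   1.        ]]), 'R': array([[ 0.56278579,  0.82640997,  0.0178524 ],
       [ 0.52000188, -0.33716806, -0.784803  ],
       [-0.64254976,  0.45095926, -0.61948813]]), '
[... 242 characters left out ...]
47, -0.34452287, -0.0067755 ],
       [-0.20331935, -0.53791382, -0.81811367],
       [ 0.27821423,  0.76938464, -0.57501663]]), 't': array([-0.39270734,  0.21109991,  1.04083246])}
{'mtx': array([[371.64829954,   0.        , 314.89979384],
       [  0.        , 371.64829954, 241.61038121],
       [  0.        ,   0.        ,   1.        ]]), 'T_tool_cam': array([[-4.51648711e-04, -9.54120652e-01, -2.99422073e-01,
         7.60543269e-02],
       [ 9.99999575e-01, -6.71643579e-04,  6.31818787e-04,
         5.90280903e-04],
       [-8.03936265e-04, -2.99421660e-01,  9.54120549e-01,
        -1.23209434e-01],
       [ 0.00000000e+00,  0.00000000e+00,  0.00000000e+00,
         1.00000000e+00]])}
```

View pics/scene0.png

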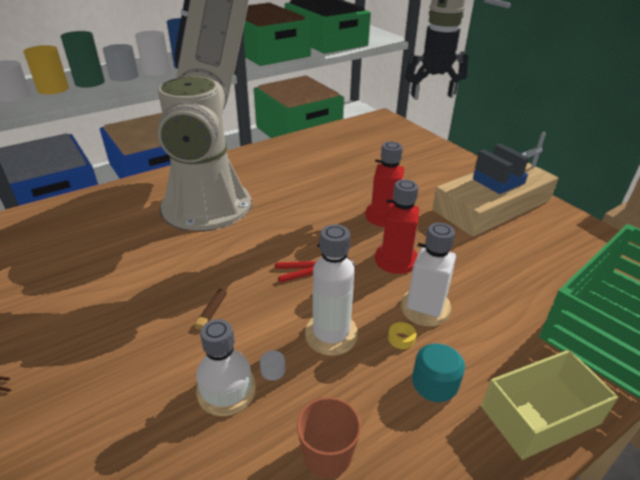

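View pics/side0.png

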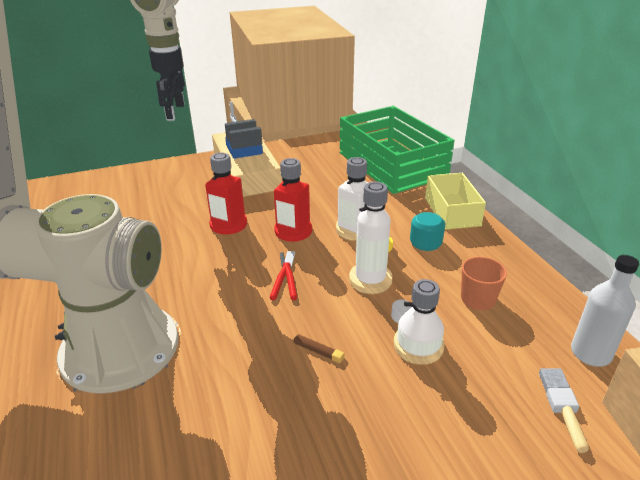

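The square white bottle's cap is at about (440,237) in scene and (357,168) in side. The tall and cone bottles lie in front of it, and two red look-alikes are beside it. I'll enlarge both caps.

```bash
python3 - <<'E'
import cv2,numpy as np
a=cv2.imread("pics/scene0.png")[215:275,405:475];b=cv2.imread("pics/side0.png")[145:205,320:390]
f=lambda i:cv2.resize(i,None,fx=5.7,fy=5.7,interpolation=cv2.INTER_CUBIC)
cv2.imwrite("pics/crop.png",np.hstack([f(a),f(b)]))
E
```

```text
(no output)
```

View pics/crop.png

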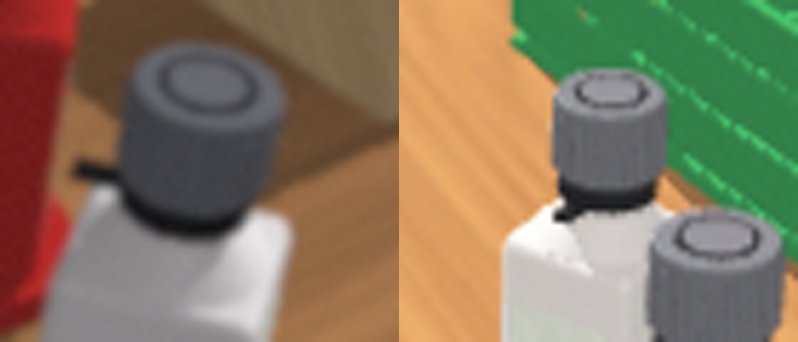

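Crop: the disc centre of the cap's top is at about scene (441.8,229.4) and side (357.2,161.0). The black collar tab is on the left, at scene (419,244) and side (348,182).

```bash
cat > h.py <<'E'
import numpy as np
from station import bot
def ray(n,px):
    c=bot.get_calibration(n);d=c["R"].T@np.linalg.solve(c["mtx"],[*px,1]);return -c["R"].T@c["t"],d
def atz(n,px,z):
    o,d=ray(n,px);return o+d*(z-o[2])/d[2]
def tri(p1,p2):
    (o,d),(p,e)=ray("scene",p1),ray("side",p2)
    s=np.linalg.lstsq(np.c_[d,-e],p-o,rcond=None)[0];a,b=o+s[0]*d,p+s[1]*e
    return (a+b)/2,np.linalg.norm(a-b)
def proj(n,X):
    c=bot.get_calibration(n);p=c["mtx"]@(c["R"]@X+c["t"]);return p[:2]/p[2]
E
python3 - <<'E'
from h import *
np.set_printoptions(precision=4,suppress=True)
for nm,a,b,z in(("square",(441.8,229.4),(357.2,161),.194),("tall",(336,233),(375.5,187.5),.239),("cone",(217,329),(426.5,287),.149),("redA",(391,147),(220,157),.194),("redB",(405,186),(290.5,163),.194)):
    print(nm,*tri(a,b),atz("scene",a,z),atz("side",b,z))
print("tab",tri((405+78/5.7,215+167/5.7),(320+(558-399)/5.7,145+218/5.7)))
s=bot.state();R=s["orientation"]
X,_=tri((441.8,229.4),(357.2,161));print("tool delta cm",R.T@(np.r_[X[:2],.25]-s["tcp_pos"])*100)
E
```

```text
square [0.5843 0.2082 0.1959] 0.00276408719309123 [0.5813 0.2124 0.194 ] [0.5853 0.2089 0.194 ]
tall [0.5387 0.0139 0.2381] 0.002386254156174474 [0.5385 0.0145 0.239 ] [0.5376 0.0102 0.239 ]
cone [ 0.5427 -0.2007  0.1504] 0.0036414362604112894 [ 0.5399 -0.1986  0.149 ] [ 0.5436 -0.2017  0.149 ]
redA [0.2899 0.3444 0.1933] 0.0009127178393677736 [0.2916 0.3427 0.194 ] [0.2897 0.344  0.194 ]
redB [0.4368 0.2552 0.1942] 0.0007321507097963639 [0.4362 0.256  0.194 ] [0.4368 0.2548 0.194 ]
tab (array([0.5545, 0.19  , 0.1519]), np.float64(0.0020137905885185864))
tool delta cm [-46.2678 -16.1331  -0.0324]
```

Heights and the tab radius (36 mm) agree with the given values. The cap is near (0.584, 0.209) with the tab towards about 212°. I'll move above it at z≈0.28 and check with the wrist camera.

Emit:
apply_moves --motion '[[[0, 0, -3, 0, 0, 0, -1], [-4.6, -1.6, 0, 0, 0, 0, -1], [-4.6, -1.6, 0, 0, 0, 0, -1], [-4.6, -1.6, 0, 0, 0, 0, -1], [-4.6, -1.6, 0, 0, 0, 0, -1], [-4.6, -1.6, 0, 0, 0, 0, -1], [-4.6, -1.6, 0, 0, 0, 0, -1], [-4.6, -1.6, 0, 0, 0, 0, -1], [-4.6, -1.6, 0, 0, 0, 0, -1], [-4.6, -1.6, 0, 0, 0, 0, -1], [-4.8, -0.1, 0, 0, 0, 0, -1], [0, 0, 0, 0, 0, 0, -1]]]'

```text
t: 1.6
tcp_pos: [0.5925, 0.2218, 0.2784]
orientation: [[-0.925, 0.381, -0.001], [0.381, 0.925, -0.001], [0.001, -0.001, -1.0]]
contact_force: [-0.9, 0.8, -0.2]
gripper_width: 0.0854
```

```bash
python3 - <<'E'
from h import *
import cv2
s=bot.state();w=bot.snapshot("wrist")
print(s["t"],s["q"],s["tcp_pos"],s["orientation"],s["contact_force"])
cv2.imwrite("pics/w1.png",w[:,:,::-1])
c=bot.get_calibration("wrist");T=np.array(c["T_tool_cam"])
def wp(X):
    p=T[:3,:3].T@(s["orientation"].T@(X-s["tcp_pos"])-T[:3,3]);r=np.hypot(*p[:2]);th=np.arctan2(r,p[2])
    return c["mtx"][:2,2]+c["mtx"][0,0]*th*p[:2]/r
print(wp(np.array([.584,.209,.194])))
E
```

```text
1.6 [ 2.31561439e-01  4.27558803e-01  2.80591430e-01  1.42530673e+00
 -2.94824574e-04  6.22308052e-01] [0.59250886 0.2218169  0.27835936] [[-9.24624326e-01  3.80877902e-01 -1.37067266e-03]
 [ 3.80878979e-01  9.24624687e-01 -6.26101742e-04]
 [ 1.02888946e-03 -1.10096930e-03 -9.99998865e-01]] [-0.92276379  0.84331658 -0.19737474]
[288.3877064  254.51540277]
```

View pics/w1.png

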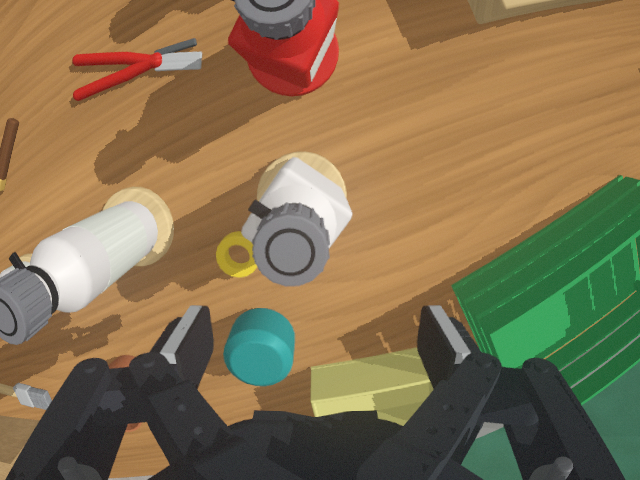

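The wrist picture shows the cap's top disc centre at about (291,251) with the tab to its upper left. That is about 2 mm from the prediction.

```bash
python3 - <<'E'
from h import *
s=bot.state();R=s["orientation"]
c=bot.get_calibration("wrist");T=np.array(c["T_tool_cam"])
d=np.array([291,251])-c["mtx"][:2,2];r=np.hypot(*d);th=r/c["mtx"][0,0]
v=R@T[:3,:3]@np.r_[np.sin(th)*d/r,np.cos(th)];o=s["tcp_pos"]+R@T[:3,3]
X=o+v*(.194-o[2])/v[2];print(X)
X=.5*X+.5*np.array([.584,.2095,.194])
print(X,"tool cm",R.T@(np.r_[X[:2],.184]-s["tcp_pos"])*100)
E
```

```text
[0.581009   0.21225459 0.194     ]
[0.5825045 0.2108773 0.194    ] tool cm [ 0.30235875 -1.41249438  9.48283603]
```

Emit:
apply_moves --motion '[[[0.3, -1.4, 0, 0, 0, 0, -1], [0, 0, 3, 0, 0, 0, -1], [0, 0, 3, 0, 0, 0, -1], [0, 0, 2.5, 0, 0, 0, -1], [0, 0, 0.9, 0, 0, 0, -1], [0, 0, 0, 0, 0, 0, -1], [0, 0, 0, 0, 0, 0, -1]]]' --squeeze 60

```text
t: 2.52
tcp_pos: [0.5825, 0.2124, 0.1879]
orientation: [[-0.926, 0.377, 0.002], [0.377, 0.926, 0.001], [-0.002, 0.001, -1.0]]
contact_force: [0.4, 0.4, -0.8]
gripper_width: 0.0854
```

```bash
python3 - <<'E'
from h import *
import cv2
s=bot.state();print(s["tcp_pos"],s["contact_force"],s["q"])
a=bot.snapshot("scene")[180:290,385:495,::-1];b=bot.snapshot("side")[110:220,300:410,::-1]
f=lambda i:cv2.resize(i,None,fx=3.6,fy=3.6,interpolation=cv2.INTER_CUBIC)
cv2.imwrite("pics/c2.png",np.hstack([f(a),f(b)]))
E
```

```text
[0.58245099 0.2124312  0.18788529] [ 0.37029213  0.4472891  -0.78032036] [2.20309511e-01 4.21293795e-01 4.99637593e-02 1.19710775e+00
 4.52498425e-05 6.06723630e-01]
```

View pics/c2.png

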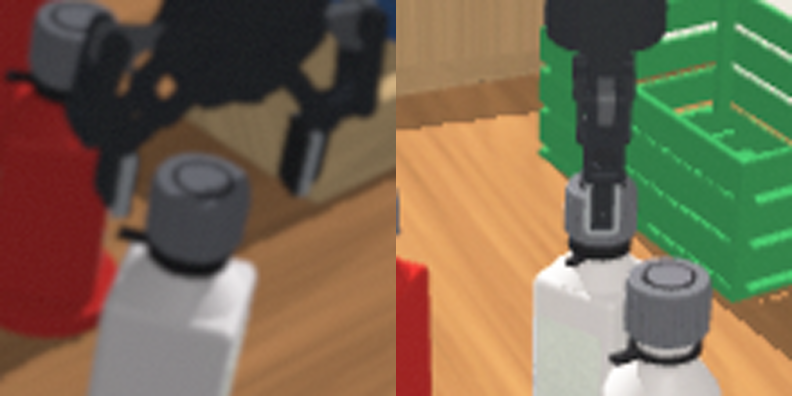

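The jaws straddle the cap, centred across it, with the tips above the tab's level. I'll lower 2 mm and close.

Emit:
apply_moves --motion '[[[0, 0, 0.2, 0, 0, 0, -1], [0, 0, 0, 0, 0, 0, 1], [0, 0, 0, 0, 0, 0, 1], [0, 0, 0, 0, 0, 0, 1], [0, 0, 0, 0, 0, 0, 1], [0, 0, 0, 0, 0, 0, 1], [0, 0, 0, 0, 0, 0, 1]]]' --squeeze 60

```text
t: 3.5
tcp_pos: [0.5814, 0.2104, 0.1845]
orientation: [[-0.926, 0.378, -0.001], [0.378, 0.926, -0.003], [0.0, -0.003, -1.0]]
contact_force: [-2.6, -6.1, 3.5]
gripper_width: 0.0442
```

Emit:
apply_moves --motion '[[[0, -0.2, 0, 0, 0, 0, 1], [0, 0, 0.2, 0, 0, 0, 1], [0, 0, 0.2, 0, 0, 0, 1], [0, 0, 0, 0, 0, 0, 1], [0, 0, 0, 0, 0, 0, 1]]]'

```text
t: 4.12
tcp_pos: [0.5813, 0.2102, 0.1805]
orientation: [[-0.926, 0.377, 0.0], [0.377, 0.926, -0.0], [-0.0, -0.0, -1.0]]
contact_force: [-2.3, -1.4, 5.8]
gripper_width: 0.0444
```

Emit:
apply_moves --motion '[[[0, 0, 0.2, 0, 0, 0, 1], [0, 0, 0.2, 0, 0, 0, 1], [0, 0, 0, 0, 0, 0, 1], [0, 0, 0, 0, 0, 0, 1]]]'

```text
t: 4.62
tcp_pos: [0.5814, 0.2102, 0.1797]
orientation: [[-0.926, 0.377, 0.003], [0.377, 0.926, 0.0], [-0.003, 0.001, -1.0]]
contact_force: [-6.8, -3.6, 20.5]
gripper_width: 0.0445
```

The cap has bottomed at 20 N. I'll ease off slightly and start turning.

Emit:
apply_moves --motion '[[[0, 0, -0.1, 0, 0, 0, 1], [0, 0, 0, 0, 0, -8, 1], [0, 0, 0, 0, 0, -8, 1], [0, 0, 0, 0, 0, -8, 1], [0, 0, 0, 0, 0, 0, 1]]]'

```text
t: 5.25
tcp_pos: [0.5812, 0.2099, 0.1798]
orientation: [[-0.999, -0.033, 0.002], [-0.033, 0.999, -0.001], [-0.002, -0.001, -1.0]]
contact_force: [-7.0, -4.9, 16.5]
gripper_width: 0.0444
```

```bash
python3 - <<'E'
from h import *
s=bot.state();R=s["orientation"];print(s["q"],s["ft_torque"],s["contact_force"],np.degrees(np.arctan2(R[1,1],R[0,1])))
E
```

```text
[ 2.17174838e-01  4.21837026e-01  3.06404035e-02  1.17780657e+00
 -1.14318133e-03  1.84077432e-01] [-0.74420836  1.2977921   0.07063118] [-6.97756941 -4.92839522 16.54885556] 91.89623799069511
```

Emit:
apply_moves --motion '[[[0, 0, 0, 0, 0, -8, 1], [0, 0, 0, 0, 0, -8, 1], [0, 0, 0, 0, 0, -8, 1], [0, 0, 0, 0, 0, -8, 1], [0, 0, 0, 0, 0, 0, 1]]]'

```text
t: 5.88
tcp_pos: [0.5814, 0.2093, 0.1798]
orientation: [[-0.83, -0.557, 0.002], [-0.557, 0.83, -0.002], [-0.001, -0.003, -1.0]]
contact_force: [-6.2, -6.7, 16.9]
gripper_width: 0.0444
```

```bash
python3 - <<'E'
from h import *
import cv2
s=bot.state();R=s["orientation"];print(s["q"],s["ft_torque"],s["contact_force"],np.degrees(np.arctan2(R[1,1],R[0,1])))
a=bot.snapshot("scene")[180:290,385:495,::-1];b=bot.snapshot("side")[110:220,300:410,::-1]
f=lambda i:cv2.resize(i,None,fx=3.6,fy=3.6,interpolation=cv2.INTER_CUBIC)
cv2.imwrite("pics/c3.png",np.hstack([f(a),f(b)]))
E
```

```text
[ 0.21669609  0.42183744  0.03065025  1.17791846 -0.00208044 -0.37440579] [-1.02614716  1.35228818  0.02539242] [-6.24794996 -6.67216232 16.94159408] 123.86748260767321
```

View pics/c3.png

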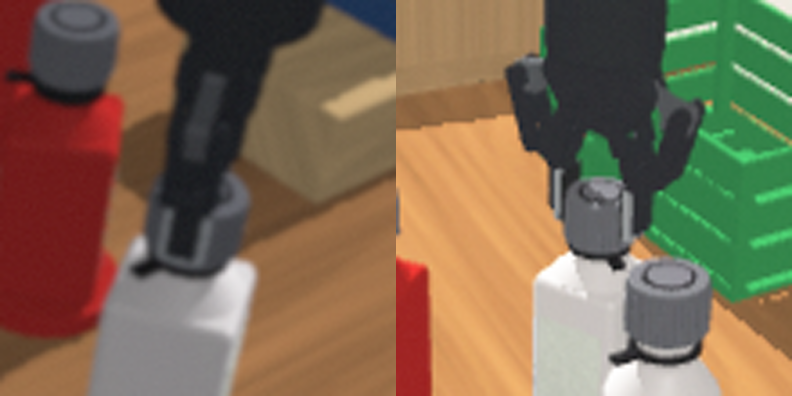

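The tab is now lower left in scene and lower right in side, so the collar is turning with the cap. I'll continue to about 100°.

Emit:
apply_moves --motion '[[[0, 0, 0, 0, 0, -8, 1], [0, 0, 0, 0, 0, -8, 1], [0, 0, 0, 0, 0, -8, 1], [0, 0, 0, 0, 0, -8, 1], [0, 0, 0, 0, 0, -8, 1], [0, 0, 0, 0, 0, -4, 1], [0, 0, 0, 0, 0, 0, 1]]]'

```text
t: 6.85
tcp_pos: [0.5819, 0.2089, 0.1809]
orientation: [[-0.211, -0.977, 0.004], [-0.977, 0.211, -0.002], [0.002, -0.004, -1.0]]
contact_force: [-6.0, -7.5, 21.2]
gripper_width: 0.0438
```

```bash
python3 - <<'E'
from h import *
import cv2
s=bot.state();R=s["orientation"];print(s["q"],s["ft_torque"],s["contact_force"],np.degrees(np.arctan2(R[1,1],R[0,1])))
X=np.array([.5815,.2095,.151])
for a0 in (207,212):
  for th in (0,.9,1.05,1.2):
    a=np.radians(a0)+th;P=X+.033*np.array([np.cos(a),np.sin(a),0])
    print(a0,th,(proj("scene",P)-[385,180])*3.6,(proj("side",P)-[300,110])*3.6+[396,0])
a=bot.snapshot("scene")[180:290,385:495,::-1];b=bot.snapshot("side")[110:220,300:410,::-1]
f=lambda i:cv2.resize(i,None,fx=3.6,fy=3.6,interpolation=cv2.INTER_CUBIC)
cv2.imwrite("pics/c4.png",np.hstack([f(a),f(b)]))
E
```

```text
[ 0.2162874   0.42081408  0.03184573  1.17854632 -0.0031941  -1.14163802] [-1.45998255  1.58637523 -0.11015092] [-6.04704474 -7.5430194  21.16721165] 167.8032851291984
207 0 [123.58058381 229.30059664] [561.5944581  260.97245796]
207 0.9 [129.42144751 264.81733336] [604.54718033 267.11741649]
207 1.05 [135.38441184 270.50376719] [611.90221556 266.22346524]
207 1.2 [142.55715305 275.75400148] [618.83854993 264.79449195]
212 0 [121.84301603 232.39399582] [565.08217007 262.36165161]
212 0.9 [132.73544607 268.17086904] [608.86726105 266.66403228]
212 1.05 [139.41954791 273.61982821] [615.99933942 265.45520504]
212 1.2 [147.22565655 278.55603242] [622.61601703 263.73063644]
```

View pics/c4.png

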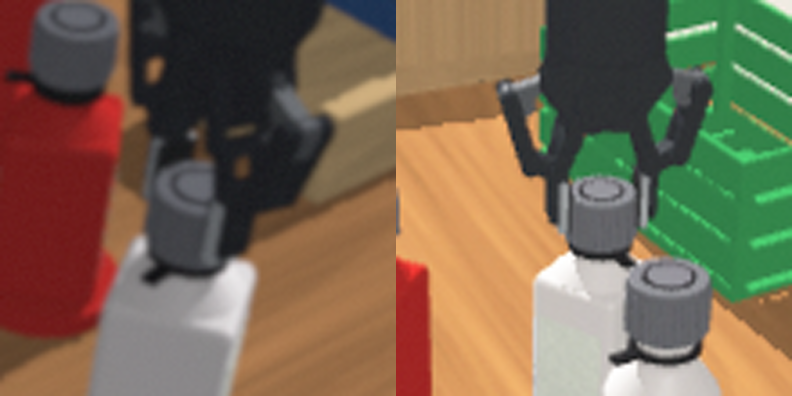

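The tab tip is at about scene (150,280), matching a turn of about 1.2 rad. The cap has ridden up 1 mm with the force up, so it is clicking at the stop. I'll add a bit more turn for certainty.

Emit:
apply_moves --motion '[[[0, 0, 0, 0, 0, -8, 1], [0, 0, 0, 0, 0, -8, 1], [0, 0, 0, 0, 0, 0, 1]]]'

```text
t: 7.32
tcp_pos: [0.5822, 0.2088, 0.1798]
orientation: [[0.067, -0.998, 0.004], [-0.998, -0.067, -0.003], [0.003, -0.003, -1.0]]
contact_force: [-2.6, -7.5, 15.9]
gripper_width: 0.0447
```

```bash
python3 - <<'E'
from h import *
s=bot.state();print(s["q"],s["ft_torque"],s["contact_force"])
E
```

```text
[ 0.21622599  0.4221127   0.03111106  1.17693382 -0.00342997 -1.42139254] [-1.48068208  1.06194738 -0.08612849] [-2.6026005  -7.47794011 15.85113627]
```

It clicked over and dropped back, so the stop is confirmed. I'll relax the press, open and retreat straight up.

Emit:
apply_moves --motion '[[[0, 0, -0.3, 0, 0, 0, 1], [0, 0, -0.3, 0, 0, 0, 1], [0, 0, 0, 0, 0, 0, -1], [0, 0, 0, 0, 0, 0, -1], [0, 0, 0, 0, 0, 0, -1], [0, 0, 0, 0, 0, 0, -1], [0, 0, 0, 0, 0, 0, -1], [0, 0, -3, 0, 0, 0, -1], [0, 0, -4, 0, 0, 0, -1], [0, 0, -4, 0, 0, 0, -1], [0, 0, 0, 0, 0, 0, -1], [0, 0, 0, 0, 0, 0, -1]]]'

```text
t: 8.82
tcp_pos: [0.5812, 0.2103, 0.2928]
orientation: [[0.067, -0.998, -0.0], [-0.998, -0.067, 0.0], [-0.0, 0.0, -1.0]]
contact_force: [0.2, 0.6, 0.1]
gripper_width: 0.0855
```

```bash
python3 - <<'E'
from h import *
import cv2
s=bot.state();print(s["t"],s["tcp_pos"],s["contact_force"],s["gripper_width"])
a=bot.snapshot("scene")[180:290,385:495,::-1];b=bot.snapshot("side")[110:220,300:410,::-1]
f=lambda i:cv2.resize(i,None,fx=3.6,fy=3.6,interpolation=cv2.INTER_CUBIC)
cv2.imwrite("pics/c5.png",np.hstack([f(a),f(b)]))
E
```

```text
8.825 [0.58117299 0.21029304 0.29282758] [0.21745107 0.60482464 0.10781076] 0.08549929024439715
```

View pics/c5.png

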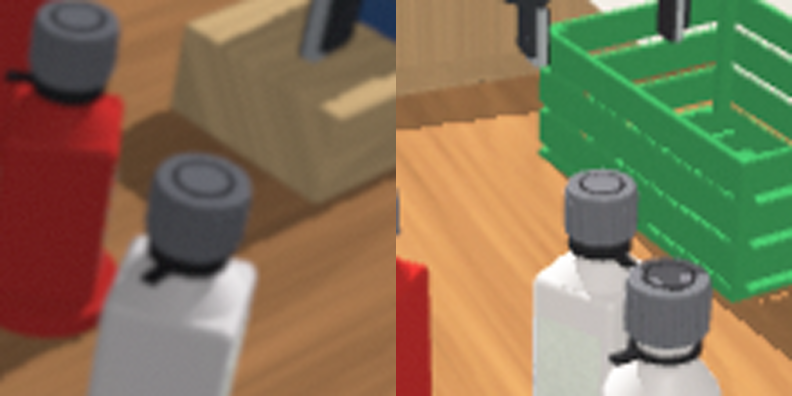

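The cap has sprung back up, the tab is still at the open position (scene crop (150,278)), and the gripper is clear.

```bash
python3 -c "from station import bot;print(bot.hand_in())"
```

```text
the job is handed in; nothing more can be done
None
```

I opened the square white bottle. I gripped its cap, pressed it down to 16–21 N and turned it about 116° anticlockwise. Near the end the cap rode up about 1 mm and dropped back, which is the click at the open stop. I then eased off, let go and lifted clear.

- **Collar:** in the last pictures its tab sits about 1.2 rad round from where it started, and it stayed there after release. I read that angle by eye from small crops, so it is approximate; the click is the firmer sign that it reached the stop.
- **Cap and gripper:** the cap sprang back up. The gripper is open 11 cm above its grasp height, with under 1 N of force on the tool.
- **Other bottles:** I moved over and around them only. The paths stayed clear of the tall, cone and red bottles.
- **Time:** I handed the job in at 8.9 s.
- **Disagreement:** position estimates for the cap from the different cameras differed by 3–5 mm. I averaged them, the jaws centred themselves on the cap, and I shifted the arm 2 mm to match.

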